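# Find the rocking corner of a plate and shim it

### The arm

A 6-joint arm with a two-finger parallel gripper is mounted at the origin on a cart in front of the work surface, level with it; the furniture and walls round the work are solid. World frame = base frame: x ahead of the robot, y to its left, z up, the work surface at z = 0. Lengths are in mm, angles in rad, forces in N, time in s.
With the tool pointing down it reaches from about 375 to 900 mm from the base axis. Payload 3.1 kg.
Tool frame: the origin (TCP) lies on the centre line of the jaws, within the pads' length; the fingertips stand 11 mm ahead of it and the grasp point (between the pads) lies 8 mm behind it; z points along the fingers, y is the direction in which the jaws open and shut (so a half turn about z gives the same grasp; the last joint's range is limited). The gripper opens to 87 mm and grips with 3 to 60 N. Pads are 19 mm wide; open, the fingers measure 117 mm over their backs; the gripper's body (75 mm by 190 mm) begins 51 mm behind the grasp point.
Start: joints at [0.992, 0.527, 1.433, -0, 1.181, -0.178], TCP at [243.805, 575.461, 233.548] pointing down, gripper open.
Joint ranges: [-3.08, 3.08], [-0.75, 2.2], [0.22, 2.44], [-1.43, 4.57], [0, 2.65], [-2.85, 2.85]. Speed limits (rad/s): [2.79, 2.79, 3.14, 3.14, 3.14, 3.14].

### API

Orientations are given as [roll, pitch, yaw] about the fixed x, y, z axes, in that order (R = Rz(yaw) Ry(pitch) Rx(roll)).
In Python, from station import observe, read_camera, close_job gives the robot as it stands.
- The arm moves only by the tool jog_arm, never from a script. Its argument "steps" is a list of rows, each a list of 3 entries, a list of its own where there are three numbers: the turn, a rotation vector about the world's x, y, z in degrees, then the shift along the world's x, y, z in mm, then the opening, from -1 (shut) to 1 (fully open), so that 0 is half open. In form: [[[rx, ry, rz], [dx, dy, dz], gripper], ...]. A call has 1 to 8 rows; each row is the pose to reach, as a shift and turn from the pose commanded when the call began; what a row does not reach only later rows make up. A row lasts 1/10 s, in which the tool goes at most 50 mm and 8.59 degrees, less where a joint would pass 70% of its speed; a pose out of reach is approached as far as the arm can. A call with a gripper value outside its range is refused whole. The fingers move at their own pace and stop on an object; "grip_force" is the grip in N (left out, the last holds). Time passes only in rows, so rows that repeat a pose let the fingers close. It gives the time, the measured TCP pose, the force and the opening at its end, in the units of the state.
- observe(): the state, without advancing time (a new reading comes with each control period).
- read_camera(name): name is "scene" or "side" or "wrist"; returns a dict with "image" (400x640x3 uint8, blue, green, red), "vfov" (degrees; the focal length in pixels is half the picture's height over the tangent of half this angle, whatever the lens; pixels are square), "cx", "cy" (the principal point, pixels), "T" (4x4, takes a point from camera to world coordinates). Camera axes: x right, y down, z forward; pixel columns grow to the right and rows downward; lengths in mm; the calibration is good to about 2 mm. A picture is of the moment at which its call begins. There is no depth.
- close_job(): hands the job in, once; it reports no verdict.
The state is a dict: "clock": time; "joints": joint angles; "joint_velocities": joint speeds; "tau": joint torques, N m; "tool_pos": TCP position; "eef_rot": TCP orientation; "ft_force": force on the tool from outside, world axes, zero at the start; "torque": the same for the moment, N m; "grip_width": finger opening in mm.
Only numpy, scipy, OpenCV 4.12 (cv2) and the standard library are available. Lean on these libraries where they do the work, as an engineer would, in place of code of your own. Each camera call takes 0.05 s, during which the arm holds its last target.

### The job

The drilled plate rocks on its four riser blocks because one block is too low: gently press down on its corners in turn to find the one that dips. Then slide the tapered shim, thin end first, in between that block and the plate until it is just snug, so that the plate is level and stands on it too, and let go of it. Last, press that corner once more, as firmly as before, to prove that it now stands firm; leave the shim in and do not shift the plate or disturb the other things.

Things in the scene. Friction and masses are not known exactly. Their poses are not given: they have to be found in the camera images.
- plate: Loose ground steel plate, 100 (x) x 100 (y) x 12 (z) mm, about 0.95 kg, with a 30 mm hole in the middle and four small holes. It lies level on four fixed steel riser blocks, its underside 20 mm above the worktop. Origin: centre of its underside; z up. Keep every push on plate or shim under 35 N.
- corner_1 (a point): Press point on the plate's top, at plate x +42, y +42 mm. Over the low block the plate starts to tip at about 3.5 to 5 N here and, pressed with 7 to 9 N, sinks 1.5 to 4 mm until it meets that block; let go, it comes back level. The other corners do not give.
- corner_2 (a point): Press point at plate x +42, y -42 mm. Under each corner lies a block 30 (plate x) x 72 (plate y) mm, parallel to the plate, its centre at plate x = +-33, y = +-66 mm: 20 mm of its length is under the plate, 52 mm stands out as a ledge beyond the plate's y edge.
- corner_3 (a point): Press point at plate x -42, y +42 mm. Three blocks are 20 mm high and carry the plate; the fourth is 2.5 to 4.5 mm lower; which of the four varies.
- corner_4 (a point): Press point at plate x -42, y -42 mm. The shim goes in along the plate's y axis, flat on the low block's ledge, on that block's centre line, from outside towards the plate; let go of, so that it lies flat, a push of 2.5 to 4 N on the back of its tab seats it snugly (more shifts the plate); it stays by friction.
- shim: Loose steel tapered shim, 54 x 22 mm, about 70 g, on the worktop. Origin: underside, below the middle of its upright grip tab (18 long x 14 wide x 42 mm high, at the thick end; grasp it across the 14 mm, along the shim's y). x points to the thin end: the taper runs from x = +9 mm (6 mm thick) to x = +45 mm (1.5 mm thick), slope 1 in 8; flat underside.
- shim_nose (a point): Middle of the lower edge of the shim's thin end, 45 mm ahead of the shim's origin.
- loupe: Bystander: black loupe, 37 mm across, 40 mm high, standing on the worktop. Origin: centre of its underside.
- dial_gauge: Bystander: dial gauge lying on the blue mat, 97 x 56 x 20 mm. Origin: centre of its underside.
- spacer_block: Bystander: small drilled steel block 20 x 50 x 25 mm near the front edge. Origin: centre of its underside.
- bearing: Bystander: ball bearing, 26 mm across, 8 mm high, lying flat. Origin: centre of its underside.
Mind the look-alikes: they are no part of the job. What is shaped like the shim but turquoise is not meant.

How it is judged (in metres and radians):
On the way, in this order (a step that is already met when the one before it is completed fails the run):
1. the low corner has been pressed down until the plate tips (over 0.02 rad) (angle between plate's own z axis and vertical above 0.02 rad and contact force between the fingers and plate above 1 N), for 0.1 s.
2. the shim's thin end is at least 4 mm in under the plate, the plate level, the shim let go (z of shim_nose in the frame of plate below 0.001 m and y of shim_nose in the frame of plate between -0.046 and 0.046 m and angle between plate's own z axis and vertical below 0.012 rad and contact force between the fingers and shim below 0.05 N), for 0.2 s.
3. the shimmed corner is pressed again (over 5 N, within 40 mm of the shim's thin end) and stays firm: the shim bears over 1 N and the plate level (contact force between the fingers and plate above 5 N and horizontal distance between the grasp point and shim_nose below 0.04 m and contact force between shim and plate above 1 N and angle between plate's own z axis and vertical below 0.01 rad), for 0.1 s.
At the end, for the whole second after the job is handed in: The shim's thin end is at least 4 mm in under the plate's edge at the low corner and bears on the plate (over 0.2 N), let go and at rest; the plate is level within 0.012 rad and within 15 mm of where it lay (contact force between shim and plate above 0.2 N and angle between plate's own z axis and vertical below 0.012 rad and distance of plate from where it was at the start of the episode below 0.015 m and linear speed of shim below 0.01 m/s and z of shim_nose in the frame of plate below 0.001 m and y of shim_nose in the frame of plate between -0.046 and 0.046 m); the robot touches nothing.
It fails at once if plate pressed with over 35 N (contact force between the fingers and plate above 35 N).
It fails at once if shim rammed against the plate with over 35 N (contact force between shim and plate above 35 N).
It fails at once if plate shifted by over 20 mm (distance of plate from where it was at the start of the episode above 0.02 m).
It fails at once if a bystander moved by over 20 mm (distance of any of loupe, dial_gauge, spacer_block, bearing from where it was at the start of the episode above 0.02 m).
It also fails if it takes over 72 s, if anything falls off the work surface, if the arm or the gripper's body presses on something with over 40 N, if the wrist force passes 120 N, or if a joint passes its speed limit or range.

## Working session

There is one attempt and no reset: what is moved stays moved. The work goes in short steps, Python scripts to look and compute and a tool call to move; the robot and the scene stay as the last step left them, time stands still between calls to the robot, and variables do not carry over. Pictures are saved under pics/ and viewed, and the job is handed in when it is done.

Besides the shell and the picture viewer there is one more tool, called after "Call:" as a command line: name --argument value ..., lists and objects as JSON in quotes. jog_arm: Moves the arm, as the interface text tells. Its arguments: {"type":"object","properties":{"steps":{"type":"array","items":{"type":"array"}},"grip_force":{"type":"number"}},"required":["steps"]}

```bash
ls; mkdir -p pics
cat > h.py <<'E'
import numpy as np, cv2, pickle
from station import observe, read_camera, close_job
def snap(n,tag):
    c=read_camera(n); cv2.imwrite(f'pics/{tag}.png',c['image']); pickle.dump(c,open(f'pics/{tag}.pkl','wb')); return c
def load(tag): return pickle.load(open(f'pics/{tag}.pkl','rb'))
def ray(c,u,v):
    f=c['image'].shape[0]/2/np.tan(np.radians(c['vfov'])/2)
    T=np.array(c['T']); d=T[:3,:3]@np.array([(u-c['cx'])/f,(v-c['cy'])/f,1]); return T[:3,3],d
def onz(c,u,v,z):
    o,d=ray(c,u,v); return o+d*(z-o[2])/d[2]
def proj(c,p):
    f=c['image'].shape[0]/2/np.tan(np.radians(c['vfov'])/2)
    T=np.array(c['T']); q=T[:3,:3].T@(np.array(p,float)-T[:3,3]); return np.array([c['cx']+f*q[0]/q[2],c['cy']+f*q[1]/q[2]])
E
python3 - <<'E'
from h import *
print(observe())
for n in ['scene','side','wrist']:
    c=snap(n,n+'0'); print(n,c['vfov'],c['cx'],c['cy'],np.round(c['T'],3).tolist())
E
```

```text
pics
{'clock': 0.0, 'joints': array([ 9.91510223e-01,  5.28443375e-01,  1.43392037e+00, -1.15865577e-05,
        1.18139472e+00, -1.78483774e-01]), 'joint_velocities': array([ 0.0010934 ,  0.0011029 ,  0.00168891, -0.00062413,  0.00034656,
        0.00040555]), 'tau': array([ 9.23877269e-04, -4.40032017e+01, -1.76599556e+01,  6.34270068e-02,
        5.80123113e-02, -1.58114563e-04]), 'tool_pos': array([243.41464945, 574.87023402, 232.57987128]), 'eef_rot': array([-3.13945935e+00, -3.73972416e-04,  2.74079434e+00]), 'ft_force': array([-0.55250467,  0.39316502,  0.11798266]), 'torque': array([ 0.01732662, -0.03471154,  0.06873543]), 'grip_width': 86.8940579090166}
scene 52.59685659011204 322.72641304548085 197.80450432151005 [[0.594, -0.533, 0.602, -45.803], [-0.804, -0.384, 0.454, -281.127], [-0.011, -0.754, -0.657, 741.352], [0.0, 0.0, 0.0, 1.0]]
side 50.21707558616114 309.1312221679049 190.26195334985965 [[0.908, -0.255, 0.334, 188.561], [-0.419, -0.511, 0.751, -669.734], [-0.021, -0.821, -0.57, 707.313], [0.0, 0.0, 0.0, 1.0]]
wrist 61.011496773440385 323.1169395633233 203.1129574585118 [[0.39, 0.883, 0.26, 172.184], [0.921, -0.373, -0.113, 606.249], [-0.003, 0.284, -0.959, 383.601], [0.0, 0.0, 0.0, 1.0]]
```

View pics/scene0.png

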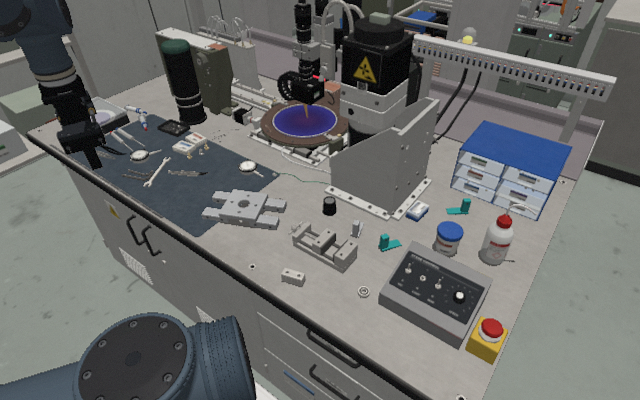

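View pics/side0.png

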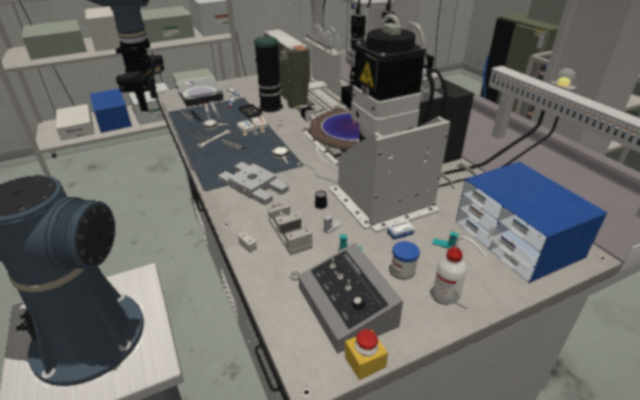

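View pics/wrist0.png

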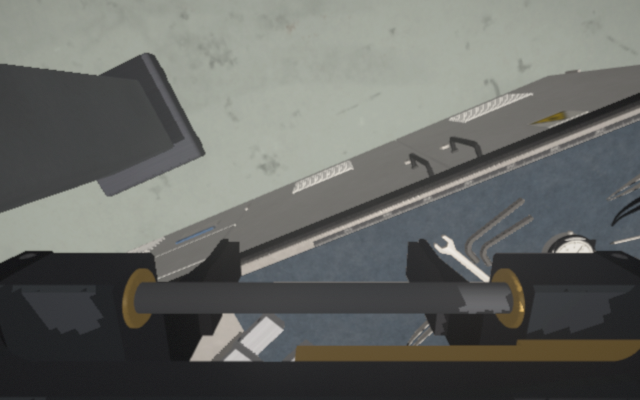

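The scene view shows the plate at (243,207), the loupe at (329,205), a fixture at (325,245), a grey upright tab at (356,229), and turquoise look-alikes at (388,242) and (462,207). I'll enlarge these.

Run:
```python
from h import *
c=load('scene0')['image']; s=load('side0')['image']
a=cv2.resize(c[170:270,190:420],None,fx=3.4,fy=3.4,interpolation=cv2.INTER_CUBIC)
b=cv2.resize(s[150:260,210:370],None,fx=5,fy=5,interpolation=cv2.INTER_CUBIC)
cv2.imwrite('pics/ca.png',a);cv2.imwrite('pics/cb.png',b)
```

```text
(no output)
```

View pics/ca.png

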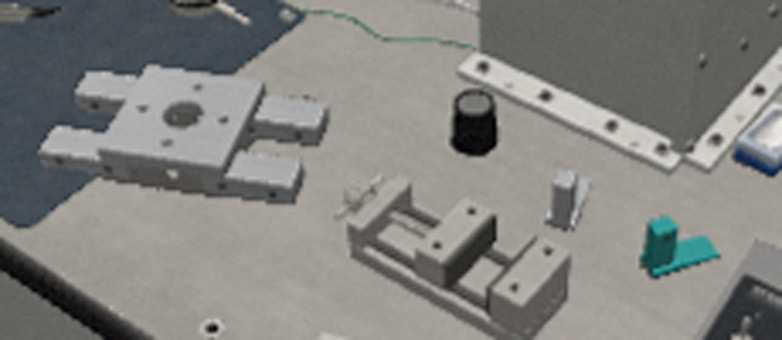

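View pics/cb.png

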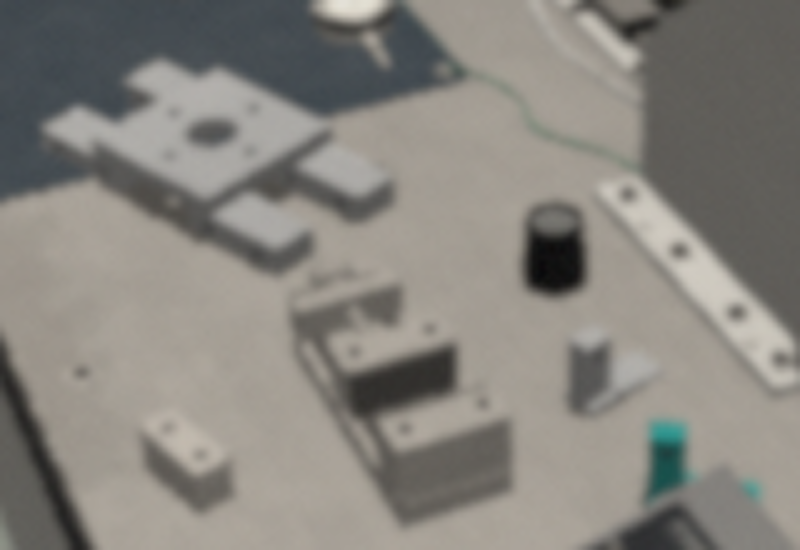

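Run:
```python
from h import *
c=load('scene0'); s=load('side0')
A=[(150,66),(265,84),(230,172),(101,147)]
B=[(218,67),(330,133),(205,200),(95,150)]
for a in A: print('sc',onz(c,190+a[0]/3.4,170+a[1]/3.4,32).round(1))
for b in B: print('sd',onz(s,210+b[0]/5,150+b[1]/5,32).round(1))
print('hole',onz(c,190+183/3.4,170+115/3.4,32),onz(s,210+212/5,150+132/5,32))
# ledges ends scene
for a in [(330,100),(303,165),(328,120),(297,202)]: print('ledge',onz(c,190+a[0]/3.4,170+a[1]/3.4,20).round(1))
# shim tab top center z=42
print('tabtop',onz(c,190+566/3.4,170+176/3.4,42),onz(s,210+591/5,150+335/5,42))
print('tabbase',onz(c,190+560/3.4,170+226/3.4,0),onz(s,210+585/5,150+410/5,0))
print('nose',onz(c,190+587/3.4,170+180/3.4,1),onz(s,210+648/5,150+366/5,1))
```

```text
sc [490.5 427.6  32. ]
sc [528.2 336.9  32. ]
sc [438.7 290.3  32. ]
sc [401.3 388.2  32. ]
sd [492.2 426.6  32. ]
sd [526.9 326.   32. ]
sd [439.4 293.   32. ]
sd [398.2 370.2  32. ]
hole [463.58803802 363.62710698  32.        ] [465.32398168 358.04556477  32.        ]
ledge [553.6 292.1  20. ]
ledge [484.8 260.4  20. ]
ledge [534.6 277.9  20. ]
ledge [452.7 238.2  20. ]
tabtop [571.5346566   81.70610913  42.        ] [571.78455163  78.26744403  42.        ]
tabbase [561.76571539  78.47361033   0.        ] [565.46821785  72.10965006   0.        ]
nose [613.4406611   87.62682427   1.        ] [610.25428256  88.04252595   1.        ]
```

Run:
```python
from h import *
c=load('scene0'); s=load('side0')
for a in [(458,68),(680,165),(480,55),(690,150)]: print('mach',onz(c,190+a[0]/3.4,170+a[1]/3.4,5).round(1))
for a in [(330,182),(381,222),(438,210)]: print('mach side',onz(s,*a,5).round(1))
print('vise', [onz(c,190+a[0]/3.4,170+a[1]/3.4,z).round(0).tolist() for a,z in [((350,260),0),((500,340),0),((570,245),40),((410,180),30)]])
print('loupe',onz(c,329,213,0))
```

```text
mach [659.4 243.5   5. ]
mach [665.5  36.6   5. ]
mach [684.  238.5   5. ]
mach [684.7  38.6   5. ]
mach side [673.4 266.2   5. ]
mach side [706.3  40.7   5. ]
mach side [870.2  16.6   5. ]
vise [[445.0, 183.0, -0.0], [449.0, 53.0, 0.0], [518.0, 44.0, 40.0], [512.0, 179.0, 30.0]]
loupe [593.75689224 181.11951258   0.        ]
```

Call:
jog_arm --steps '[[[0, 0, 0], [40, -35, 0], -1], [[0, 0, 0], [80, -70, 0], -1], [[0, 0, 0], [120, -105, 0], -1], [[0, 0, 0], [160, -140, 0], -1], [[0, 0, 0], [200, -175, 0], -1], [[0, 0, 0], [240, -210, 0], -1], [[0, 0, 0], [270, -230, 0], -1], [[0, 0, 0], [300, -250, 0], -1]]'

```text
clock: 0.95
tool_pos: [545.7, 323.2, 233.3]
eef_rot: [-3.141, 0.0, 2.739]
ft_force: [1.0, 0.6, 0.7]
grip_width: 30.8
```

Run:
```python
from h import *
c=snap('wrist','w1'); print(observe()['grip_width'])
```

```text
27.07110945542805
```

View pics/w1.png

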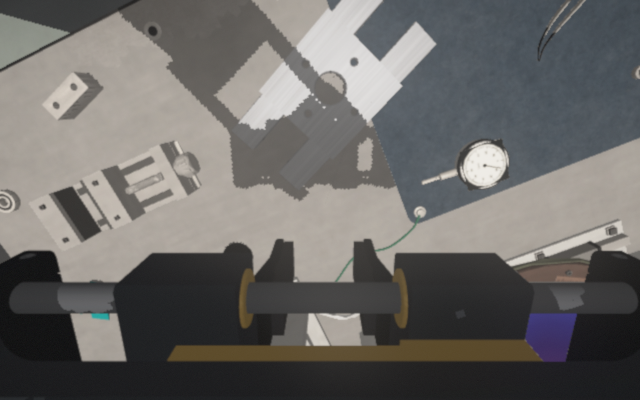

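Call:
jog_arm --steps '[[[0, 0, 0], [10, -10, 30], -1], [[0, 0, 0], [20, -20, 60], -1], [[0, 0, 0], [20, -20, 90], -1], [[0, 0, 0], [20, -20, 90], -1], [[0, 0, 0], [20, -20, 90], -1]]'

```text
clock: 1.5
tool_pos: [563.6, 305.6, 323.8]
eef_rot: [3.141, 0.0, 2.741]
ft_force: [-0.3, -0.7, -0.6]
grip_width: 0.7
```

Run:
```python
from h import *
c=snap('wrist','w2'); print(observe()['tool_pos'])
cv2.imwrite('pics/w2c.png',cv2.resize(c['image'][0:260,30:530],(800,416),interpolation=cv2.INTER_CUBIC))
```

```text
[562.85124444 305.44653728 322.51254019]
```

View pics/w2c.png

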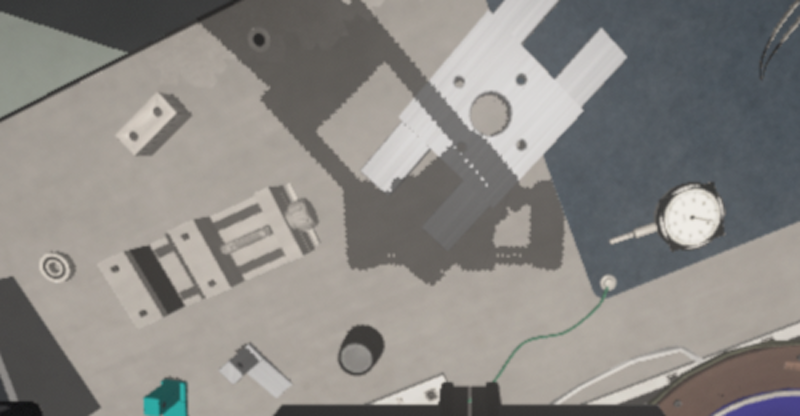

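Run:
```python
from h import *
c=load('w2'); P=lambda a,z: onz(c,30+a[0]/1.6,a[1]/1.6,z)[:2].round(1)
print('hole',P((490,113),32))
for a in [(459,82),(522,79),(522,145),(460,147)]: print(P(a,32))
for a in [(583,112),(520,182),(400,115)]: print('corner',P(a,32))
for a in [(605,29),(627,52)]: print('ledge end far',P(a,20), P(a,17))
for a in [(363,175),(395,191)]: print('ledge near',P(a,20),P(a,17))
g=cv2.resize(c['image'][195:260,140:300],(800,325),interpolation=cv2.INTER_CUBIC); cv2.imwrite('pics/w2s.png',g)
g=cv2.resize(c['image'][0:170,240:440],(800,680)[:2],interpolation=cv2.INTER_CUBIC)[:600]; cv2.imwrite('pics/w2p.png',g)
```

```text
hole [464.  365.8]
[434.8 352.6]
[451.3 396.9]
[495.1 379.8]
[477.7 335. ]
corner [490.9 431.3]
corner [520.3 368.3]
corner [438.6 302. ]
ledge end far [442.3 468.6] [442.  469.5]
ledge end far [463.7 478.9] [463.5 479.8]
ledge near [466.6 254.4] [466.4 253.9]
ledge near [488.  272.9] [488.  272.5]
```

View pics/w2s.png

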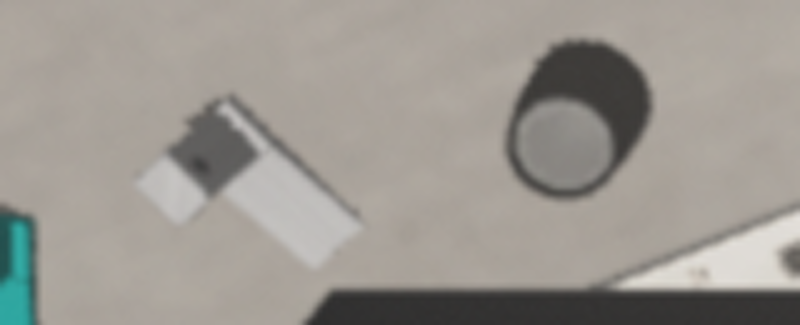

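View pics/w2p.png

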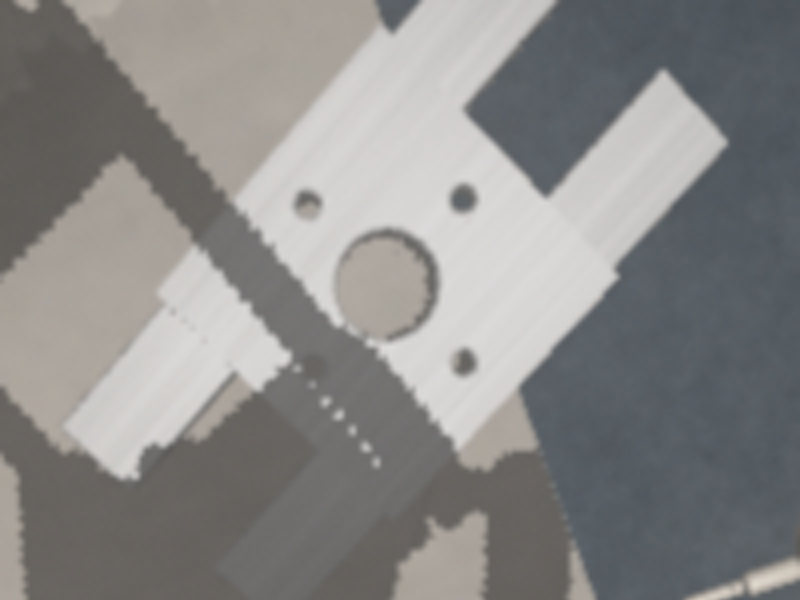

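Run:
```python
from h import *
c=load('w2'); Q=lambda a,z: onz(c,240+a[0]/4,a[1]/4,z)[:2].round(1)
print('hole',Q((386,285),32))
K=[Q(a,32) for a in [(617,272),(160,292),(388,32),(403,500)]]; print(K)
K=np.array(K); print('ctr from diag',(K[0]+K[1])/2)
d=K[0]-K[2]; print('edge',np.linalg.norm(d),np.degrees(np.arctan2(d[1],d[0])))
print('holes',[Q(a,32) for a in [(307,203),(463,197),(463,361),(315,365)]])
print('ledge dir', [Q(a,20) for a in [(663,68),(728,142),(615,268),(547,195),(65,428),(130,480),(238,372),(220,565)]])
S=lambda a,z: onz(c,140+a[0]/5,195+a[1]/5,z)[:2].round(1)
print('tab top',[S(a,42) for a in [(135,183),(168,153),(207,190),(180,226),(172,189)]])
print('nose',[S(a,1.5) for a in [(365,228),(318,270),(341,249)]],'rear',S((228,95),4))
print(c['T'])
```

```text
hole [464.8 365.8]
[array([488.7, 431.9]), array([439.7, 301.5]), array([401.4, 392.4]), array([526.1, 346.5])]
ctr from diag [464.2 366.7]
edge 95.82035274408042 24.34498134368522
holes [array([434.2, 352.7]), array([450.9, 396.4]), array([494.4, 379.4]), array([477.7, 336.8])]
ledge dir [array([440.1, 466.4]), array([466.9, 478. ]), array([487.3, 434.3]), array([459.4, 422.1]), array([463.6, 255. ]), array([486.5, 267.3]), array([469.7, 313.3]), array([522.9, 283. ])]
tab top [array([564.5,  74.8]), array([560.4,  87.5]), array([574. ,  91.8]), array([580.3,  79.7]), array([570. ,  83.2])]
nose [array([610.8, 106.6]), array([617.4,  86.9]), array([614.1,  96.6])] rear [557.6  90.8]
[[ 3.89712937e-01  8.82952779e-01  2.61759845e-01  4.92047153e+02]
 [ 9.20936381e-01 -3.73612141e-01 -1.10860947e-01  3.36591274e+02]
 [-8.83253956e-05  2.84268110e-01 -9.58744822e-01  4.74628392e+02]
 [ 0.00000000e+00  0.00000000e+00  0.00000000e+00  1.00000000e+00]]
```

Call:
jog_arm --steps '[[[0, 0, 0], [-10, 10, -45], -1], [[0, 0, 0], [-20, 20, -90], -1], [[0, 0, 0], [-30, 30, -135], -1], [[0, 0, 0], [-43, 37, -180], -1], [[0, 0, 0], [-43, 37, -225], -1], [[0, 0, 0], [-43, 37, -260], -1], [[0, 0, 0], [-43, 37, -272], -1], [[0, 0, 0], [-43, 37, -272], -1]]'

```text
clock: 2.35
tool_pos: [518.4, 341.7, 48.7]
eef_rot: [-3.137, -0.005, 2.741]
ft_force: [0.3, 0.6, 0.5]
grip_width: 1.1
```

Call:
jog_arm --steps '[[[0, 0, 0], [0, 0, 0], -1], [[0, 0, 0], [0, 0, 0], -1], [[0, 0, 0], [0, 0, 0], -1]]'

```text
clock: 2.65
tool_pos: [522.1, 343.0, 53.6]
eef_rot: [3.139, 0.003, 2.741]
ft_force: [0.3, 0.1, 0.2]
grip_width: 0.4
```

Call:
jog_arm --steps '[[[0, 0, 0], [0, 0, -1], -1], [[0, 0, 0], [0, 0, -2], -1], [[0, 0, 0], [0, 0, -3], -1], [[0, 0, 0], [0, 0, -4], -1], [[0, 0, 0], [0, 0, -5], -1], [[0, 0, 0], [0, 0, -6], -1], [[0, 0, 0], [0, 0, -6], -1]]'

```text
clock: 3.35
tool_pos: [520.6, 342.4, 45.3]
eef_rot: [-3.141, -0.0, 2.741]
ft_force: [-0.4, 1.0, -0.5]
grip_width: 0.5
```

Call:
jog_arm --steps '[[[0, 0, 0], [0, 0, -1], -1], [[0, 0, 0], [0, 0, -2], -1], [[0, 0, 0], [0, 0, -3], -1], [[0, 0, 0], [0, 0, -3], -1], [[0, 0, 0], [0, 0, -3], -1]]'

```text
clock: 3.85
tool_pos: [520.9, 342.5, 43.4]
eef_rot: [3.141, 0.0, 2.741]
ft_force: [-1.1, -0.6, 5.8]
grip_width: 0.5
```

Call:
jog_arm --steps '[[[0, 0, 0], [0, 0, -0.4], -1], [[0, 0, 0], [0, 0, -0.4], -1], [[0, 0, 0], [0, 0, -0.4], -1]]'

```text
clock: 4.15
tool_pos: [520.8, 342.5, 43.4]
eef_rot: [3.141, 0.0, 2.741]
ft_force: [-1.7, -1.1, 8.5]
grip_width: 0.4
```

c2 is firm at 8.5 N, with z staying at 43.4. On to the corner at (486,420).

Call:
jog_arm --steps '[[[0, 0, 0], [0, 0, 8], -1], [[0, 0, 0], [-9, 20, 10], -1], [[0, 0, 0], [-18, 40, 10], -1], [[0, 0, 0], [-27, 60, 10], -1], [[0, 0, 0], [-35, 77, 10], -1], [[0, 0, 0], [-35, 77, 8], -1], [[0, 0, 0], [-35, 77, 5], -1], [[0, 0, 0], [-35, 77, 4], -1]]'

```text
clock: 4.95
tool_pos: [485.9, 418.6, 45.6]
eef_rot: [-3.14, -0.0, 2.74]
ft_force: [-0.2, -0.2, -1.0]
grip_width: 0.2
```

Call:
jog_arm --steps '[[[0, 0, 0], [0, 0, 0], -1], [[0, 0, 0], [0, 0, -1], -1], [[0, 0, 0], [0, 0, -2], -1], [[0, 0, 0], [0, 0, -3], -1], [[0, 0, 0], [0, 0, -4], -1], [[0, 0, 0], [0, 0, -4], -1], [[0, 0, 0], [0, 0, -4], -1]]'

```text
clock: 5.65
tool_pos: [486.1, 419.1, 43.4]
eef_rot: [-3.141, 0.001, 2.741]
ft_force: [-0.8, -2.2, 7.4]
grip_width: 0.5
```

Firm (7.4 N, z 43.4). Next is (409,385).

Call:
jog_arm --steps '[[[0, 0, 0], [0, 0, 8], -1], [[0, 0, 0], [-20, -9, 10], -1], [[0, 0, 0], [-40, -18, 10], -1], [[0, 0, 0], [-60, -27, 10], -1], [[0, 0, 0], [-77, -35, 10], -1], [[0, 0, 0], [-77, -35, 8], -1], [[0, 0, 0], [-77, -35, 5], -1], [[0, 0, 0], [-77, -35, 4], -1]]'

```text
clock: 6.45
tool_pos: [410.5, 385.3, 46.1]
eef_rot: [3.14, 0.001, 2.741]
ft_force: [0.1, 0.8, 0.2]
grip_width: 0.6
```

Call:
jog_arm --steps '[[[0, 0, 0], [0, 0, 0], -1], [[0, 0, 0], [0, 0, -1], -1], [[0, 0, 0], [0, 0, -2], -1], [[0, 0, 0], [0, 0, -3], -1], [[0, 0, 0], [0, 0, -4], -1], [[0, 0, 0], [0, 0, -4], -1], [[0, 0, 0], [0, 0, -4], -1]]'

```text
clock: 7.15
tool_pos: [408.9, 384.6, 42.5]
eef_rot: [3.141, 0.0, 2.741]
ft_force: [-0.3, 0.6, 4.1]
grip_width: 0.6
```

Here the plate gives (4.1 N, z already 42.5). I'll press further.

Call:
jog_arm --steps '[[[0, 0, 0], [0, 0, -0.8], -1], [[0, 0, 0], [0, 0, -1.6], -1], [[0, 0, 0], [0, 0, -1.6], -1], [[0, 0, 0], [0, 0, -1.6], -1]]'

```text
clock: 7.55
tool_pos: [408.6, 384.7, 41.3]
eef_rot: [3.141, -0.0, 2.741]
ft_force: [-1.8, 0.5, 7.9]
grip_width: 0.3
```

Call:
jog_arm --steps '[[[0, 0, 0], [0, 0, -0.1], -1], [[0, 0, 0], [0, 0, -0.1], -1], [[0, 0, 0], [0, 0, -0.1], -1]]'

```text
clock: 7.85
tool_pos: [408.6, 384.7, 41.2]
eef_rot: [3.141, -0.0, 2.741]
ft_force: [-2.5, 0.1, 9.6]
grip_width: 0.3
```

Call:
jog_arm --steps '[[[0, 0, 0], [0, 0, 2], -1], [[0, 0, 0], [0, 0, 4], -1], [[0, 0, 0], [0, 0, 10], -1], [[0, 0, 0], [0, 0, 30], 1], [[0, 0, 0], [0, 0, 60], 1], [[0, 0, 0], [0, 0, 60], 1]]'

```text
clock: 8.45
tool_pos: [410.9, 385.7, 103.5]
eef_rot: [3.136, 0.004, 2.741]
ft_force: [-0.7, 1.0, 0.2]
grip_width: 17.0
```

Run:
```python
from h import *
a=snap('scene','s3');b=snap('side','d3'); print(observe()['tool_pos'])
x=cv2.resize(a['image'][170:260,190:420],(782,306),interpolation=cv2.INTER_CUBIC)
y=cv2.resize(b['image'][150:225,200:360],(640,300),interpolation=cv2.INTER_CUBIC)
o=np.zeros((606,782,3),np.uint8);o[:306]=x;o[306:606,:640]=y;cv2.imwrite('pics/c3.png',o[:600])
```

```text
[409.03633759 384.54977949 100.90878813]
```

View pics/c3.png

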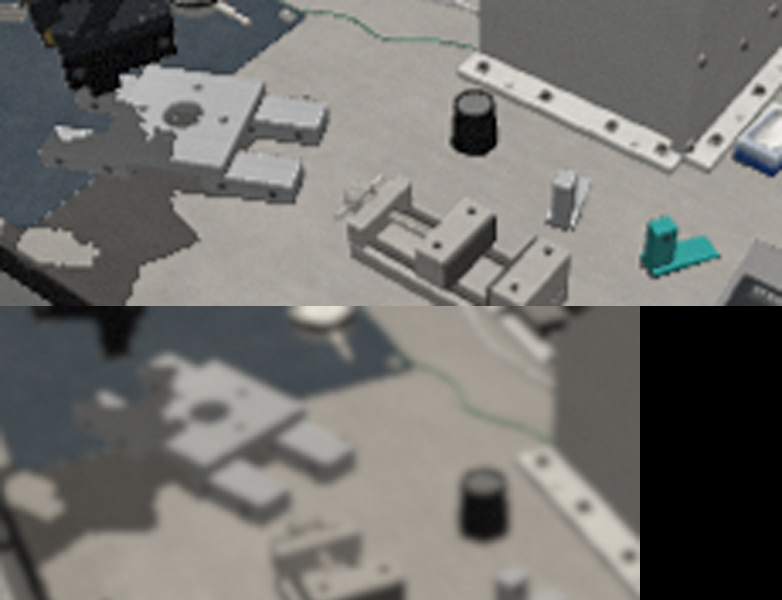

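The low corner is the one at (409,385): it sank 2.2 mm at about 8–9 N. The other two I tried didn't give. The plate still looks in place.

There are three shim-like things in the scene image: grey (356,230), turquoise (388,242) and turquoise (462,207). The grey steel one is meant. The enlarged crops confirm that, since it has an upright tab and a taper.

Next I move above it, turning +40.5° so the jaws lie across the tab.

Call:
jog_arm --steps '[[[0, 0, 0], [5, -5, 45], 0], [[0, 0, 8], [25, -40, 75], 0], [[0, 0, 16], [45, -80, 75], 0], [[0, 0, 24], [65, -120, 75], 0], [[0, 0, 32], [85, -160, 75], 0], [[0, 0, 40.5], [105, -200, 75], 0], [[0, 0, 40.5], [125, -235, 75], 0], [[0, 0, 40.5], [145, -270, 75], 0]]'

```text
clock: 9.35
tool_pos: [553.6, 112.5, 174.0]
eef_rot: [3.141, -0.003, -2.836]
ft_force: [0.1, -0.1, 0.7]
grip_width: 43.6
```

Call:
jog_arm --steps '[[[0, 0, 0], [17, -33.5, 0], 0], [[0, 0, 0], [17, -33.5, -30], 0], [[0, 0, 0], [17, -33.5, -60], 0], [[0, 0, 0], [17, -33.5, -75], 0], [[0, 0, 0], [17, -33.5, -75], 0], [[0, 0, 0], [17, -33.5, -75], 0]]'

```text
clock: 9.95
tool_pos: [570.3, 80.9, 99.5]
eef_rot: [3.141, -0.002, -2.836]
ft_force: [0.4, -0.1, -0.3]
grip_width: 43.7
```

Run:
```python
from h import *
a=snap('scene','s4');b=snap('side','d4');w=snap('wrist','w4'); o=observe();print(o['tool_pos'],o['eef_rot'],o['grip_width'],o['joints'])
x=cv2.resize(a['image'][190:270,310:420],(440,320),interpolation=cv2.INTER_CUBIC)
y=cv2.resize(b['image'][180:260,290:380],(360,320),interpolation=cv2.INTER_CUBIC)
z=cv2.resize(w['image'],(432,270))
o=np.zeros((590,800,3),np.uint8);o[:320,:440]=x;o[:320,440:]=y;o[320:,:432]=z;cv2.imwrite('pics/c4.png',o)
```

```text
[571.50174902  81.0700537  101.30728058] [-3.14091692e+00  1.70752507e-03 -2.83520129e+00] 43.776756183178115 [-5.25740163e-02  6.44961971e-01  1.66553999e+00 -4.44755362e-05
  8.29254617e-01 -1.92973112e+00]
```

View pics/c4.png

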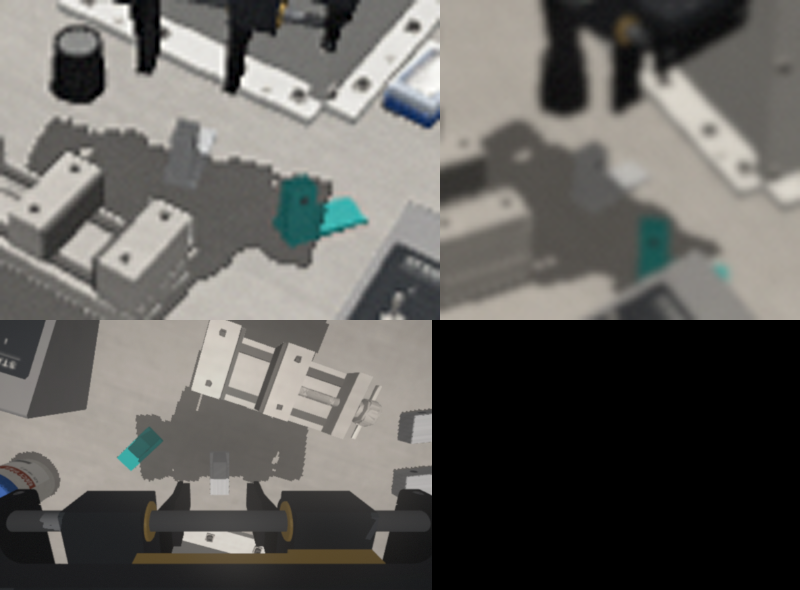

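The wrist view shows the tab centred between the open jaws, with its top near composite (219,487). I'll check along the shim's x.

Run:
```python
from h import *
w=load('w4'); cv2.imwrite('pics/w4c.png',cv2.resize(w['image'][170:300,250:400],(690,598),interpolation=cv2.INTER_CUBIC))
for v in (71,70): print(onz(w,219/.675,(487-320)/.675,42))
```

```text
[585.86763392  87.01319466  42.        ]
[585.86763392  87.01319466  42.        ]
```

View pics/w4c.png

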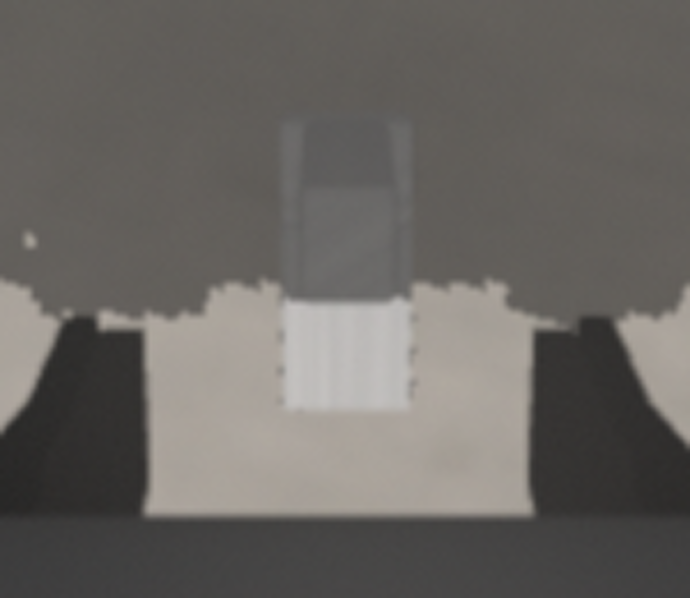

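Run:
```python
from h import *
w=load('w4'); S=lambda a,z: onz(w,250+a[0]/4.6,170+a[1]/4.6,z)[:2].round(1)
print('top',S((348,243),42),'rear',S((348,187),42),'front',S((348,300),42),'baserear',S((346,122),6),'nose',S((346,410),1.5))
```

```text
top [569.   82.5] rear [561.   79.9] front [577.3  85.1] baserear [561.4  79.9] nose [612.6  96.3]
```

Call:
jog_arm --steps '[[[0, 0, 0], [-1, 1, -25], 0], [[0, 0, 0], [-1, 1, -50], 0], [[0, 0, 0], [-1, 1, -65], 0], [[0, 0, 0], [-1, 1, -73], 0], [[0, 0, 0], [-1, 1, -73], 0], [[0, 0, 0], [-1, 1, -73], -0.5], [[0, 0, 0], [-1, 1, -73], -1], [[0, 0, 0], [-1, 1, -73], -1]]' --grip_force 15

```text
clock: 10.9
tool_pos: [570.5, 81.9, 28.4]
eef_rot: [-3.141, 0.002, -2.835]
ft_force: [0.6, -0.2, -0.4]
grip_width: 26.8
```

Call:
jog_arm --steps '[[[0, 0, 0], [0, 0, 0], -1], [[0, 0, 0], [0, 0, 0], -1], [[0, 0, 0], [0, 0, 0], -1], [[0, 0, 0], [0, 0, 0], -1]]'

```text
clock: 11.3
tool_pos: [570.1, 82.0, 27.9]
eef_rot: [-3.141, 0.001, -2.835]
ft_force: [-0.5, 0.9, 3.9]
grip_width: 13.9
```

Call:
jog_arm --steps '[[[0, 0, 0], [0, 0, 20], -1], [[0, 0, 0], [0, 0, 55], -1], [[0, 0, -8], [-15, 30, 75], -1], [[0, 0, -16], [-33, 67, 75], -1], [[0, 0, -24], [-51, 104, 75], -1], [[0, 0, -32], [-69, 141, 75], -1], [[0, 0, -40], [-87, 178, 75], -1], [[0, 0, -48], [-105, 215, 75], -1]]'

```text
clock: 12.1
tool_pos: [463.7, 298.2, 102.2]
eef_rot: [-3.141, -0.0, 2.604]
ft_force: [0.9, 0.5, -0.4]
grip_width: 13.7
```

Call:
jog_arm --steps '[[[0, 0, -8], [-18, 37, 0], -1], [[0, 0, -16], [-36, 73, 0], -1], [[0, 0, -24], [-54, 110, 0], -1], [[0, 0, -30], [-66, 135, 0], -1], [[0, 0, -35.2], [-71.6, 146, -10], -1], [[0, 0, -35.2], [-71.6, 146, -20], -1], [[0, 0, -35.2], [-71.6, 146, -30], -1], [[0, 0, -35.2], [-71.6, 146, -30], -1]]'

```text
clock: 12.9
tool_pos: [392.5, 441.1, 70.4]
eef_rot: [-3.137, 0.001, 1.996]
ft_force: [0.5, -0.1, -0.9]
grip_width: 13.8
```

Run:
```python
from h import *
a=snap('scene','s5');b=snap('side','d5');w=snap('wrist','w5'); o=observe();print(o['tool_pos'],o['eef_rot'],o['grip_width'],o['joints'])
x=cv2.resize(a['image'][160:240,160:280],(480,320),interpolation=cv2.INTER_CUBIC)
y=cv2.resize(b['image'][140:220,200:280],(320,320),interpolation=cv2.INTER_CUBIC)
z=cv2.resize(w['image'],(432,270))
o=np.zeros((590,800,3),np.uint8);o[:320,:480]=x;o[:320,480:]=y;o[320:,:432]=z;cv2.imwrite('pics/c5.png',o)
```

```text
[393.90270944 442.10195296  72.31927959] [-3.14124951e+00  1.94585496e-04  1.99457316e+00] 13.846975302899024 [ 6.54469176e-01  7.05075347e-01  1.63884112e+00 -1.54987316e-04
  7.98054739e-01  2.30800589e-01]
```

View pics/c5.png

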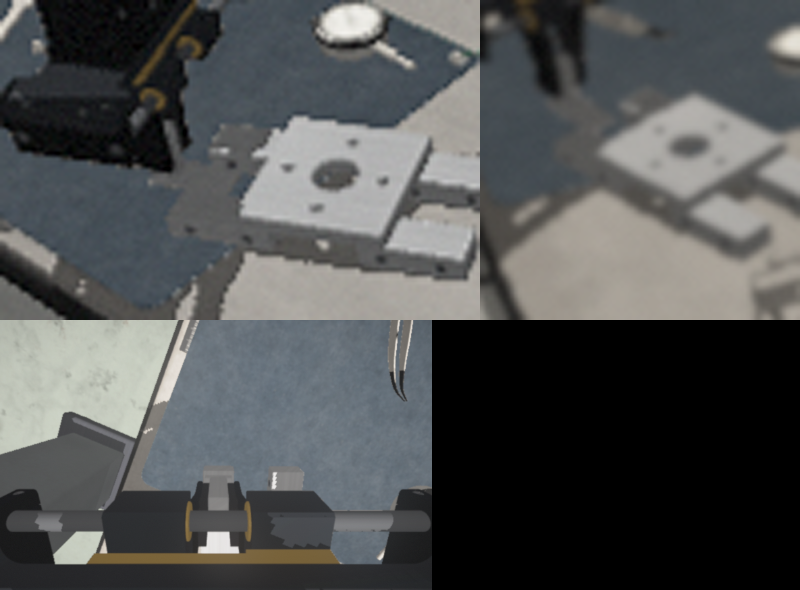

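Run:
```python
from h import *
w=load('w5'); cv2.imwrite('pics/w5c.png',cv2.resize(w['image'][200:300,260:460],(800,400),interpolation=cv2.INTER_CUBIC))
```

View pics/w5c.png

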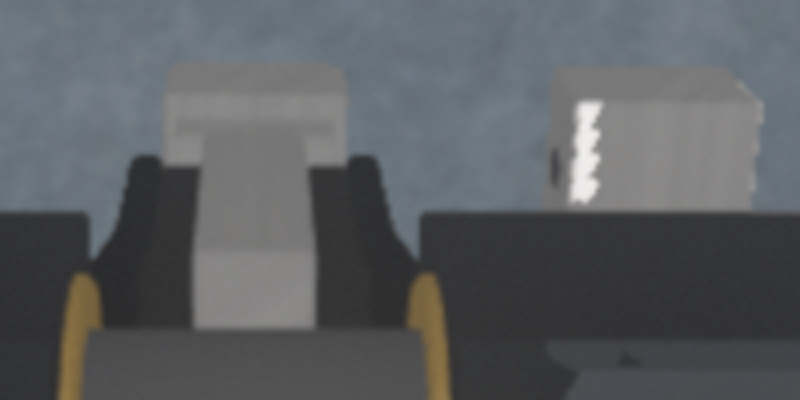

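Run:
```python
from h import *
w=load('w5'); S=lambda a,z: onz(w,260+a[0]/4,200+a[1]/4,z)[:2]
ex=np.array([np.cos(np.radians(24.3)),np.sin(np.radians(24.3))]);ey=np.array([-ex[1],ex[0]]);C=np.array([464.5,365.5])
pf=lambda p:(np.round([(p-C)@ex,(p-C)@ey],1))
for n,a,z in [('low L',(167,93),17.2),('low R',(348,93),17.2),('hi L',(566,100),20),('hi R',(735,100),20),('tab top mid rear',(256,250),87),('shimbase L',(175,128),48),('R',(335,128),48)]:
    p=S(a,z); print(n,p.round(1),pf(p))
```

```text
low L [379.8 439.9] [-46.5 102.6]
low R [406.3 451.9] [-17.5 102.7]
hi L [437.8 465.9] [ 17.  102.5]
hi R [462.2 477. ] [ 43.8 102.6]
tab top mid rear [390.  452.1] [-32.3 109.6]
shimbase L [380.2 446.7] [-43.4 108.7]
R [400.3 455.8] [-21.4 108.7]
```

Position checks out: the low block is centred at plate x −32, the shim is at −32.3, and the nose is about 4–5 mm outside the plate edge. I'll set it down on the ledge.

Call:
jog_arm --steps '[[[0, 0, 0], [0, 0, -12], -1], [[0, 0, 0], [0, 0, -20], -1], [[0, 0, 0], [0.8, -1.8, -25], -1], [[0, 0, 0], [0.8, -1.8, -25], -1], [[0, 0, 0], [0.8, -1.8, -26], -1], [[0, 0, 0], [0.8, -1.8, -26.5], -1], [[0, 0, 0], [0.8, -1.8, -27], -1], [[0, 0, 0], [0.8, -1.8, -27], -1]]'

```text
clock: 13.85
tool_pos: [394.0, 441.3, 45.6]
eef_rot: [3.141, -0.0, 1.996]
ft_force: [0.1, 0.6, -0.5]
grip_width: 13.8
```

Call:
jog_arm --steps '[[[0, 0, 0], [0, 0, -0.5], -1], [[0, 0, 0], [0, 0, -1], -1], [[0, 0, 0], [0, 0, -1], -1]]'

```text
clock: 14.15
tool_pos: [394.1, 441.4, 45.1]
eef_rot: [3.141, -0.0, 1.996]
ft_force: [-1.8, -0.2, 4.6]
grip_width: 13.9
```

Call:
jog_arm --steps '[[[0, 0, 0], [0, 0, 0.5], -1], [[0, 0, 0], [0, 0, 0.5], -0.4], [[0, 0, 0], [0, 0, 0.5], -0.4], [[0, 0, 0], [0, 0, 0.5], -0.4], [[0, 0, 0], [0, 0, 20], -0.4], [[0, 0, 0], [-5, 11, 45], -0.4], [[0, 0, 0], [-16, 36, 45], -1], [[0, 0, 0], [-16, 36, 45], -1]]'

```text
clock: 14.95
tool_pos: [377.8, 479.8, 90.5]
eef_rot: [3.138, -0.002, 1.998]
ft_force: [-0.5, 0.1, 0.1]
grip_width: 17.2
```

Run:
```python
from h import *
a=snap('scene','s6');b=snap('side','d6');w=snap('wrist','w6'); o=observe();print(o['tool_pos'],o['grip_width'])
x=cv2.resize(a['image'][160:240,160:280],(480,320),interpolation=cv2.INTER_CUBIC)
y=cv2.resize(b['image'][140:220,200:280],(320,320),interpolation=cv2.INTER_CUBIC)
z=cv2.resize(w['image'],(432,270))
o=np.zeros((590,800,3),np.uint8);o[:320,:480]=x;o[:320,480:]=y;o[320:,:432]=z;cv2.imwrite('pics/c6.png',o)
```

```text
[377.59409164 476.50383659  88.93134174] 5.965752193134238
```

View pics/c6.png

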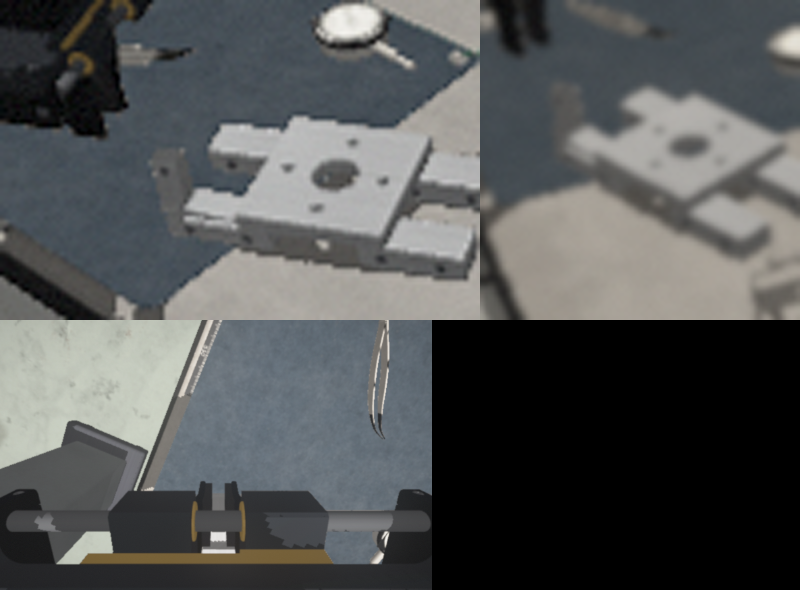

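The shim stands flat and free on the ledge, its tab at scene crop (170,190). Now I lower the closed fingers behind the tab and push.

Call:
jog_arm --steps '[[[0, 0, 0], [0, 0, -25], -1], [[0, 0, 0], [0, 0, -45], -1], [[0, 0, 0], [0, 0, -53], -1], [[0, 0, 0], [0, 0, -53], -1], [[0, 0, 0], [3.3, -7.3, -53], -1], [[0, 0, 0], [6.6, -14.6, -53], -1], [[0, 0, 0], [7.4, -16.4, -53], -1], [[0, 0, 0], [7.4, -16.4, -53], -1]]'

```text
clock: 15.9
tool_pos: [386.1, 460.4, 37.2]
eef_rot: [3.141, -0.0, 1.994]
ft_force: [-0.7, 0.3, 0.2]
grip_width: 0.7
```

Call:
jog_arm --steps '[[[0, 0, 0], [0.4, -0.9, 0], -1], [[0, 0, 0], [0.8, -1.8, 0], -1], [[0, 0, 0], [1.2, -2.7, 0], -1], [[0, 0, 0], [1.6, -3.6, 0], -1], [[0, 0, 0], [2.1, -4.6, 0], -1], [[0, 0, 0], [2.5, -5.5, 0], -1], [[0, 0, 0], [2.5, -5.5, 0], -1]]'

```text
clock: 16.6
tool_pos: [387.9, 455.1, 36.4]
eef_rot: [-3.141, 0.0, 1.995]
ft_force: [0.4, 0.3, -0.4]
grip_width: 0.1
```

Call:
jog_arm --steps '[[[0, 0, 0], [0.4, -0.9, 0], -1], [[0, 0, 0], [0.8, -1.8, 0], -1], [[0, 0, 0], [1.2, -2.7, 0], -1], [[0, 0, 0], [1.6, -3.6, 0], -1], [[0, 0, 0], [1.6, -3.6, 0], -1]]'

```text
clock: 17.1
tool_pos: [389.5, 451.4, 36.4]
eef_rot: [-3.141, 0.0, 1.995]
ft_force: [-0.4, -1.3, -0.2]
grip_width: 0.6
```

Run:
```python
from h import *
a=snap('scene','s7');b=snap('side','d7'); o=observe();print(o['tool_pos'],o['ft_force'])
x=cv2.resize(a['image'][160:240,160:280],(480,320),interpolation=cv2.INTER_CUBIC)
y=cv2.resize(b['image'][140:220,200:280],(320,320),interpolation=cv2.INTER_CUBIC)
cv2.imwrite('pics/c7.png',np.hstack([x,y]))
```

```text
[389.48455331 451.45053431  36.38412186] [0.57986725 0.26975823 0.12382504]
```

View pics/c7.png

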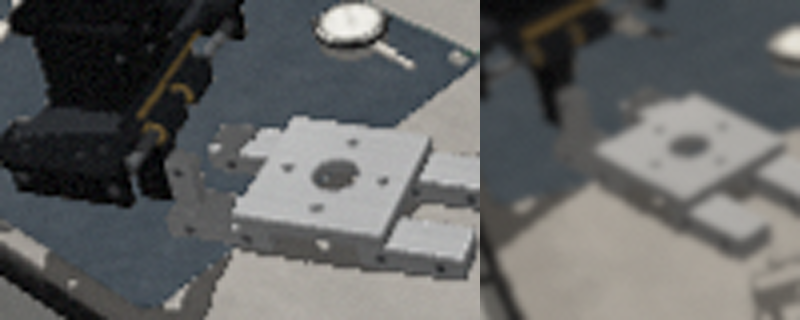

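The tab has moved about 3 px towards the plate, so the push is working. I continue in small steps.

Call:
jog_arm --steps '[[[0, 0, 0], [0.2, -0.5, 0], -1], [[0, 0, 0], [0.4, -0.9, 0], -1], [[0, 0, 0], [0.6, -1.4, 0], -1], [[0, 0, 0], [0.8, -1.8, 0], -1], [[0, 0, 0], [0.8, -1.8, 0], -1]]'

```text
clock: 17.7
tool_pos: [390.3, 449.7, 36.4]
eef_rot: [-3.141, 0.0, 1.996]
ft_force: [-0.1, 0.6, -0.3]
grip_width: 0.5
```

Call:
jog_arm --steps '[[[0, 0, 0], [0.2, -0.5, 0], -1], [[0, 0, 0], [0.4, -0.9, 0], -1], [[0, 0, 0], [0.4, -0.9, 0], -1]]'

```text
clock: 18.0
tool_pos: [390.7, 448.9, 36.4]
eef_rot: [-3.142, 0.0, 1.996]
ft_force: [-0.7, 0.8, -0.4]
grip_width: 0.1
```

Call:
jog_arm --steps '[[[0, 0, 0], [0.2, -0.5, 0], -1], [[0, 0, 0], [0.4, -0.9, 0], -1], [[0, 0, 0], [0.4, -0.9, 0], -1]]'

```text
clock: 18.3
tool_pos: [391.1, 448.0, 36.5]
eef_rot: [3.142, 0.0, 1.996]
ft_force: [0.7, 1.0, 0.6]
grip_width: 0.6
```

Call:
jog_arm --steps '[[[0, 0, 0], [0.1, -0.3, 0], -1], [[0, 0, 0], [0.2, -0.5, 0], -1], [[0, 0, 0], [0.2, -0.5, 0], -1]]'

```text
clock: 18.6
tool_pos: [391.3, 447.7, 36.5]
eef_rot: [3.141, -0.0, 1.995]
ft_force: [-0.1, 1.8, -0.8]
grip_width: 0.4
```

Call:
jog_arm --steps '[[[0, 0, 0], [0.1, -0.2, 0], -1], [[0, 0, 0], [0.1, -0.2, 0], -1], [[0, 0, 0], [0.1, -0.2, 0], -1]]'

```text
clock: 18.9
tool_pos: [391.4, 447.5, 36.5]
eef_rot: [3.141, -0.0, 1.995]
ft_force: [-1.2, 1.4, -0.9]
grip_width: 0.6
```

Run:
```python
from h import *
f=[]
for i in range(4):
    read_camera('scene'); o=observe(); f.append(o['ft_force'])
f=np.array(f).mean(0); print(o['tool_pos'],f.round(2),f@[-.412,.911,0])
```

```text
[391.39978815 447.48652138  36.47322141] [-0.67  1.37 -0.29] 1.5241945862311672
```

Call:
jog_arm --steps '[[[0, 0, 0], [0.1, -0.3, 0], -1], [[0, 0, 0], [0.1, -0.3, 0], -1], [[0, 0, 0], [0.1, -0.3, 0], -1]]'

```text
clock: 19.4
tool_pos: [391.5, 447.3, 36.5]
eef_rot: [3.141, -0.0, 1.995]
ft_force: [-1.8, 2.0, 0.2]
grip_width: 0.5
```

```bash
cat > f.py <<'E'
from h import *
f=[]
for i in range(4):
    read_camera('scene'); o=observe(); f.append(o['ft_force'])
f=np.array(f).mean(0); print(o['tool_pos'].round(2),f.round(2),f@[-.412,.911,0])
E
python3 f.py
```

```text
[391.54 447.22  36.51] [-1.14  2.62  0.83] 2.852899168074887
```

Call:
jog_arm --steps '[[[0, 0, 0], [0.1, -0.1, 0], -1], [[0, 0, 0], [0.1, -0.1, 0], -1]]'

```text
clock: 19.8
tool_pos: [391.6, 447.2, 36.5]
eef_rot: [3.141, -0.0, 1.995]
ft_force: [-1.4, 2.9, 1.6]
grip_width: 0.4
```

```bash
python3 f.py
```

```text
[391.59 447.1   36.51] [-1.15  3.49  0.58] 3.655356644615867
```

Seated at about 3.6 N. Now I back off and look.

Call:
jog_arm --steps '[[[0, 0, 0], [-0.4, 0.9, 0], -1], [[0, 0, 0], [-2, 4.5, 0], -1], [[0, 0, 0], [-8, 18, 0], -1], [[0, 0, 0], [-8, 18, 30], -1], [[0, 0, 0], [-8, 18, 65], -1], [[0, 0, 0], [-8, 18, 65], -1], [[0, 0, 0], [-8, 18, 65], -1]]'

```text
clock: 20.7
tool_pos: [383.6, 465.8, 102.3]
eef_rot: [3.14, -0.0, 1.996]
ft_force: [-0.7, -0.4, 0.4]
grip_width: 0.5
```

Run:
```python
from h import *
a=snap('scene','s8');b=snap('side','d8'); o=observe();print(o['tool_pos'],o['ft_force'])
x=cv2.resize(a['image'][160:240,160:280],(480,320),interpolation=cv2.INTER_CUBIC)
y=cv2.resize(b['image'][140:220,200:280],(320,320),interpolation=cv2.INTER_CUBIC)
cv2.imwrite('pics/c8.png',np.hstack([x,y]))
```

```text
[382.69166048 464.67216501 100.54715348] [ 0.42888686 -0.24541701 -0.73716179]
```

View pics/c8.png

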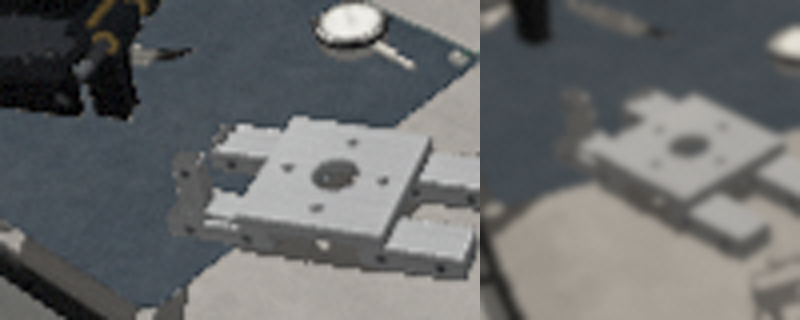

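The shim is in under the plate with its tab upright (crop (185,180)), and the plate hasn't shifted. Next I re-press that corner.

Call:
jog_arm --steps '[[[0, 0, 0], [13, -40, 0], -1], [[0, 0, 0], [26, -79, 0], -1], [[0, 0, 0], [26, -79, -25], -1], [[0, 0, 0], [26, -79, -45], -1], [[0, 0, 0], [26, -79, -54], -1], [[0, 0, 0], [26, -79, -54], -1], [[0, 0, 0], [26, -79, -54], -1]]'

```text
clock: 21.5
tool_pos: [409.4, 386.2, 47.1]
eef_rot: [-3.141, 0.0, 1.996]
ft_force: [-0.1, -0.7, 0.8]
grip_width: 0.2
```

Call:
jog_arm --steps '[[[0, 0, 0], [0, 0, -1], -1], [[0, 0, 0], [0, 0, -2], -1], [[0, 0, 0], [0, 0, -3], -1], [[0, 0, 0], [0, 0, -4], -1], [[0, 0, 0], [0, 0, -4.6], -1], [[0, 0, 0], [0, 0, -4.6], -1], [[0, 0, 0], [0, 0, -4.6], -1]]'

```text
clock: 22.2
tool_pos: [409.7, 386.1, 43.4]
eef_rot: [3.141, -0.0, 1.996]
ft_force: [-1.3, -1.6, 4.9]
grip_width: -0.0
```

Firm so far, with z at 43.4. I'll go up to 8–9 N.

Call:
jog_arm --steps '[[[0, 0, 0], [0, 0, -0.3], -1], [[0, 0, 0], [0, 0, -0.5], -1], [[0, 0, 0], [0, 0, -0.5], -1], [[0, 0, 0], [0, 0, -0.5], -1]]'

```text
clock: 22.6
tool_pos: [409.7, 386.1, 43.3]
eef_rot: [3.141, -0.0, 1.996]
ft_force: [-1.6, -0.4, 8.9]
grip_width: 0.7
```

```bash
python3 f.py
```

```text
[409.68 386.07  43.29] [-1.66 -0.73  8.8 ] 0.02447024775488379
```

It stands firm: 8.8 N at z 43.3, where it sank to 41.2 before. I retreat.

Call:
jog_arm --steps '[[[0, 0, 0], [0, 0, 2], -1], [[0, 0, 0], [0, 0, 10], -1], [[0, 0, 0], [0, 0, 40], -1], [[0, 0, 0], [0, 0, 80], -1], [[0, 0, 0], [0, 0, 120], -1], [[0, 0, 0], [0, 0, 120], -1], [[0, 0, 0], [0, 0, 120], -1], [[0, 0, 0], [0, 0, 120], -1]]'

```text
clock: 23.6
tool_pos: [408.7, 385.4, 161.4]
eef_rot: [-3.139, 0.0, 1.995]
ft_force: [-0.2, 0.3, 0.8]
grip_width: -0.0
```

Run:
```python
from h import *
a=snap('scene','s9');b=snap('side','d9'); o=observe();print(o['clock'],o['tool_pos'],o['ft_force'])
x=cv2.resize(a['image'][150:250,160:360],(800,400),interpolation=cv2.INTER_CUBIC)
cv2.imwrite('pics/c9.png',x)
A=load('s5')['image'][185:225,225:265].astype(int)
print('plate region diff vs before', np.abs(a['image'][195:225,232:266].astype(int)-load('s6')['image'][195:225,232:266]).mean())
```

```text
23.7 [408.63508186 385.28658044 160.82862962] [0.55499409 0.26923375 0.03668963]
plate region diff vs before 16.93562091503268
```

View pics/c9.png

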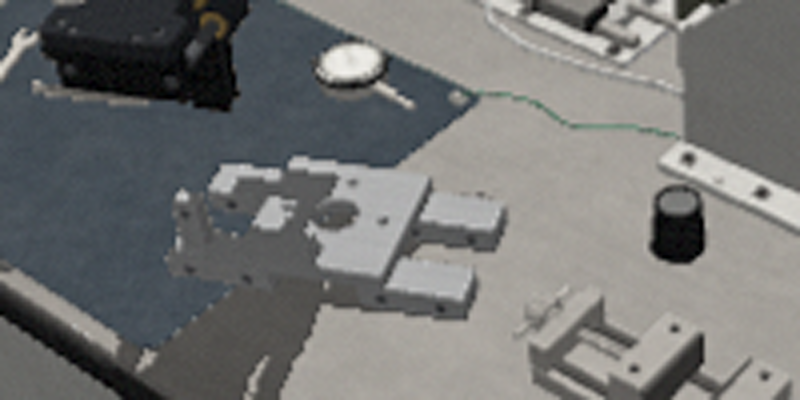

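The picture shows the shim standing in place, the plate's hole at the same pixel as before, and the bystanders in view (gauge and loupe) unmoved. The difference over the plate region comes from the arm's shadow.

```bash
python3 -c "
from h import *
print(close_job())"
```

```text
the job is handed in; nothing more can be done
None
```

The shim is seated under the low corner, and that corner held firm when pressed again. The job is handed in at about 24 s on the robot's clock; no verdict was reported.

- **Finding the corner:** I pressed three of the four corners. Two held firm, at 8.5 N and 7.4 N. The one at about (409, 385) mm sank 2.2 mm under roughly 8–9 N, a tilt of about 0.037 rad. I did not press the fourth, because the low one was already found.
- **Seating the shim:** I set the grey steel shim on that block's ledge and let go. I then pushed the back of its tab with closed fingers until the push reached about 3.6 N. By my measurement its thin end is about 9 mm in under the plate.
- **Proof press:** The same corner took 8.8 N with the fingertips at the same height as on the firm corners, within 0.1 mm. Before the shim it had sunk about 2 mm under a similar press.
- **Last checks:** In the final picture the shim stands in place, the plate's hole is at the same pixel as before, and the gauge and loupe look unmoved. The arm was clear, about 118 mm above the plate. An automatic image comparison of the plate area gave no usable result because the arm's shadow fell across it. I did not re-check the spacer block and bearing, but nothing worked near them. I have no direct reading of the force between shim and plate; I infer it from the push and the firm press.

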